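Swap the bench supplies back into their own colour-coded dishes

ROBOT

A 6-joint arm with a two-finger parallel gripper is mounted at the origin on a cart in front of the work surface, level with it; the furniture and walls round the work are solid. World frame = base frame: x ahead of the robot, y to its left, z up, the work surface at z = 0. Lengths are in m, angles in degrees, forces in N, time in s.
With the tool pointing down it reaches from about 0.4 to 0.825 m from the base axis. Payload 7 kg.
Tool frame: the origin (TCP) lies midway between the tips of the shut fingers; the grasp point (between the pads) lies r.grip_depth behind it (r.grip_depth is the distance from the TCP to the grasp point, in m); z points along the fingers, y is the line along which they close (so a half turn about z gives the same grasp; the last joint's range is limited). The gripper opens to 88 mm and grips with 3 to 60 N. Pads are 19 mm wide; open, the fingers measure 130 mm over their backs; the gripper's body (78 mm by 193 mm) begins 47 mm behind the grasp point.
Start: joints at [-54.769, 20.546, 0.682, 0, -70.136, -16.507], TCP at [0.217, -0.639, 0.227] pointing down, gripper open.
Joint ranges: [-176.03, 176.03], [-82.01, 121.73], [-58.28, 71.71], [-173.87, 95.51], [-174.79, -0.11], [-173.66, 173.66]. Speed limits (degrees/s): [136.94, 136.94, 172.46, 180, 180, 180].

INTERFACE

Orientations are given as [roll, pitch, yaw] about the fixed x, y, z axes, in that order (R = Rz(yaw) Ry(pitch) Rx(roll)).
In Python, from plant import r, eyes, telemetry, workorder gives the robot as it stands (r), with the cameras (eyes), the readings (telemetry) and the job (workorder).
- The arm moves only by the shell command python3 drive.py 'ROWS' [OPENING] [FORCE]. ROWS is a JSON list of rows, 1 to 12 of them, each of 6 numbers: dx, dy, dz in m, then a rotation vector rx, ry, rz in degrees; each row is the pose to reach, as a shift and turn from the pose commanded when the command began, along the tool's axes at that moment; what a row does not reach only later rows make up. A row lasts 1/12 s, in which the tool goes at most 0.0417 m and 7.16 degrees, less where a joint would pass 70% of its speed; a pose out of reach is approached as far as the arm can. OPENING is the finger opening in m, set as the command begins (- or left out keeps the last). The fingers move at their own pace and stop on an object; FORCE is the grip in N (left out, the last holds). Time passes only in rows, so rows that do not move let the fingers close. It prints the time, the measured TCP pose, the force, the opening and the grip force at its end.
- telemetry.get_state(): the state, without advancing time (a new reading comes with each control period).
- eyes.capture(name): name is "scene" or "top" or "wrist"; returns a dict with "frame" (480x640x3 uint8, red, green, blue), "z_map" (480x640 float32, m along the optical axis (not along the pixel's ray), 0 where there is no reading), "fx", "fy", "cx", "cy" (pixels), "D" ([k1, k2, p1, p2, k3] as OpenCV has them; the pictures are not rectified), "cam_to_world" (4x4, takes a point from camera to world coordinates). Camera axes: x right, y down, z forward; pixel columns grow to the right and rows downward; lengths in m; the calibration is good to about 2 mm. A picture is of the moment at which its call begins.
- workorder.close_job(): hands the job in; it is judged then, once.
The state is a dict: "time_s": time; "joints": joint angles; "qd": joint speeds; "joint_torque": joint torques, N m; "tcp_pos": TCP position; "eef_rot": TCP orientation; "contact_force": force on the tool from outside, world axes, zero at the start; "moment": the same for the moment, N m; "gripper_width": finger opening in m; "gripper_force": force on a finger pad.
Only numpy, scipy, OpenCV 4.12 (cv2) and the standard library are available. Lean on these libraries where they do the work, as an engineer would, in place of code of your own. Each camera call takes 0.05 s, during which the arm holds its last target. There are 200 camera calls.

TASK

The four supplies were put back in each other's dishes. Put each one upright in the middle of its own dish - the red-capped flux bottle in the red dish, the blue ink bottle in the blue, the brown oil bottle in the orange and the white tin in the white - parking things in the spare black dish on the way. Set them down rather than drop them, tip nothing over, and leave the green-handled screwdriver where it lies.

Things in the scene. Friction and masses are not known exactly. Their poses are not given: they have to be found in the camera images.
- flux_bottle: pale flux bottle with a RED screw cap and a red band on its label, 28 mm diameter, 61 mm tall, standing upright; origin at the centre of its underside, z along its axis, up. Straight-sided over its lower 30 mm. Belongs in the red dish
- ink_bottle: blue ink bottle with a white cap, 24 mm diameter, 40 mm tall, standing upright; origin at the centre of its underside, z along its axis, up. Straight-sided over its lower 20 mm. Belongs in the blue dish
- oil_bottle: brown (amber) oil bottle with a black cap, 30 mm diameter, 56 mm tall, standing upright; origin at the centre of its underside, z along its axis, up. Straight-sided over its lower 28 mm. Belongs in the orange dish
- tin: flat round white tin with a white lid, 46 mm diameter, 24 mm tall, standing upright; origin at the centre of its underside, z along its axis, up. The lid (46 mm) is the upper 10 mm, the body below is 44 mm across. Belongs in the white dish
- dish_red: shallow round red drip dish, fixed to the bench (it cannot be moved): 76 mm across the rim, rim 6 mm high and 3 mm thick, inner floor 3 mm above the bench and 64 mm across; origin at the centre of its underside, on the bench top; z up. Home of the red-capped flux bottle
- dish_blue: shallow round blue drip dish, fixed to the bench (it cannot be moved): 76 mm across the rim, rim 6 mm high and 3 mm thick, inner floor 3 mm above the bench and 64 mm across; origin at the centre of its underside, on the bench top; z up. Home of the blue ink bottle
- dish_orange: shallow round orange drip dish, fixed to the bench (it cannot be moved): 76 mm across the rim, rim 6 mm high and 3 mm thick, inner floor 3 mm above the bench and 64 mm across; origin at the centre of its underside, on the bench top; z up. Home of the brown oil bottle
- dish_white: shallow round white drip dish, fixed to the bench (it cannot be moved): 76 mm across the rim, rim 6 mm high and 3 mm thick, inner floor 3 mm above the bench and 64 mm across; origin at the centre of its underside, on the bench top; z up. Home of the white tin
- dish_black: shallow round black drip dish, fixed to the bench (it cannot be moved): 76 mm across the rim, rim 6 mm high and 3 mm thick, inner floor 3 mm above the bench and 64 mm across; origin at the centre of its underside, on the bench top; z up. The spare dish, empty at the start, for parking a thing on the way
- screwdriver: small screwdriver with a green handle, lying on the bench, 115 mm long, 11 mm thick; a bystander to be left alone. Origin at the middle of its underside, its length along its y axis. (Elsewhere: a tall micrometer stand is at the robot's left, between the start pose and the dishes; passing over it with the fingertips 0.32 m above the bench is clear)

How it is judged (in metres and radians):
At the end, for the whole second after the job is handed in: Each of the four things stands upright (within 0.1 rad) on the floor of its own dish (underside less than 6 mm above the dish's underside), its centre within 15 mm of the dish's centre, released and at rest (horizontal distance between flux_bottle and dish_red below 0.015 m and z of flux_bottle in the frame of dish_red below 0.006 m and angle between each of flux_bottle, ink_bottle, oil_bottle, tin's own z axis and vertical below 0.1 rad and linear speed of each of flux_bottle, ink_bottle, oil_bottle, tin below 0.02 m/s and contact force between the fingers and flux_bottle below 0.1 N and horizontal distance between ink_bottle and dish_blue below 0.015 m and z of ink_bottle in the frame of dish_blue below 0.006 m and contact force between the fingers and ink_bottle below 0.1 N and horizontal distance between oil_bottle and dish_orange below 0.015 m and z of oil_bottle in the frame of dish_orange below 0.006 m and contact force between the fingers and oil_bottle below 0.1 N and horizontal distance between tin and dish_white below 0.015 m and z of tin in the frame of dish_white below 0.006 m and contact force between the fingers and tin below 0.1 N); the robot touches nothing.
It fails at once if the green screwdriver is disturbed (moved by more than 20 mm) (distance of screwdriver from where it was at the start of the episode above 0.02 m).
It fails at once if a bottle or the tin is tipped over (leans more than 45 degrees) (angle between any of flux_bottle, ink_bottle, oil_bottle, tin's own z axis and vertical above 0.785 rad).
It fails at once if a bottle or the tin is dropped (falls freely, at more than 0.7 m/s) ((linear speed of flux_bottle above 0.7 m/s and contact force between flux_bottle and anything else below 0.02 N) or (linear speed of ink_bottle above 0.7 m/s and contact force between ink_bottle and anything else below 0.02 N) or (linear speed of oil_bottle above 0.7 m/s and contact force between oil_bottle and anything else below 0.02 N) or (linear speed of tin above 0.7 m/s and contact force between tin and anything else below 0.02 N)).
It also fails if it takes over 120 s, if anything falls off the work surface, if the arm or the gripper's body presses on something with over 40 N, if the wrist force passes 120 N, or if a joint passes its speed limit or range.

## Working session

There is one attempt and no reset: what is moved stays moved. The work goes in short steps, Python scripts to look and compute and a shell command to move; the robot and the scene stay as the last step left them, time stands still between calls to the robot, and variables do not carry over. Pictures are saved under pics/ and viewed, at most 14 in all, crops included, and the job is handed in when it is done.

```bash
ls; mkdir -p pics
python3 - <<'E'
from plant import r, eyes, telemetry, workorder
import cv2,numpy as np
print(r.grip_depth, telemetry.get_state())
for n in("top","scene"):
    c=eyes.capture(n); cv2.imwrite(f"pics/{n}0.png",c["frame"][:,:,::-1]); np.savez(f"{n}0.npz",**c); print(n,c["fx"],c["cx"],c["cy"],c["D"],np.round(c["cam_to_world"],3).tolist())
E
```

```text
drive.py
pics
plant.py
0.0188 {'time_s': 0.0, 'joints': array([-5.47681899e+01,  2.05916555e+01,  6.33830642e-01, -1.99575682e-02,
       -7.01360920e+01, -1.65059702e+01]), 'qd': array([ 0.08247365, -0.08591989, -0.04138943,  0.02208608,  0.03756252,
        0.01036879]), 'joint_torque': array([-3.73946577e-04, -5.82717812e+01,  2.93044442e+01,  6.99750245e+00,
        6.56617165e-03, -1.45724393e-04]), 'tcp_pos': array([ 0.21650719, -0.63881709,  0.22562115]), 'eef_rot': array([ 1.79904623e+02, -8.69759257e-03, -1.61280950e+02]), 'contact_force': array([-0.76443626,  0.38896784, -0.55952288]), 'moment': array([-0.01611894,  0.03411542,  0.02140248]), 'gripper_force': 0.0, 'gripper_width': 0.08767948859323267}
top 461.4848571293976 328.784812348604 232.64394217348263 [-0.07082945  0.          0.          0.          0.        ] [[0.017, -0.997, 0.07, 0.453], [-1.0, -0.016, 0.012, 0.069], [-0.011, -0.07, -0.998, 0.885], [0.0, 0.0, 0.0, 1.0]]
scene 593.1541937803015 326.25043060604537 232.7659728205636 [-0.09939354  0.          0.          0.          0.        ] [[-0.863, -0.355, 0.358, 0.235], [-0.504, 0.62, -0.601, 0.599], [-0.008, -0.7, -0.714, 0.655], [0.0, 0.0, 0.0, 1.0]]
```

View pics/top0.png

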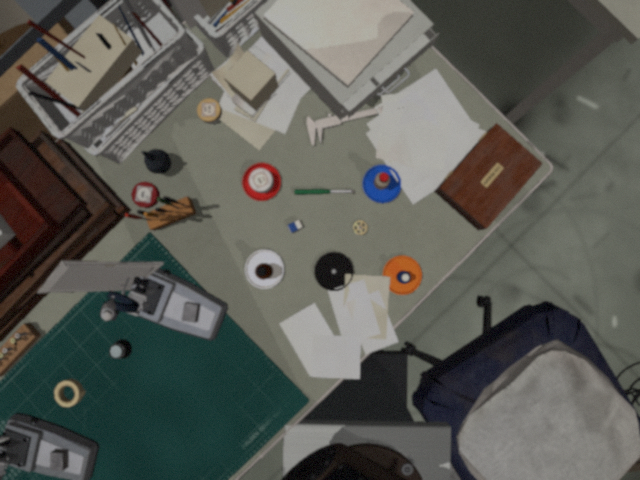

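View pics/scene0.png

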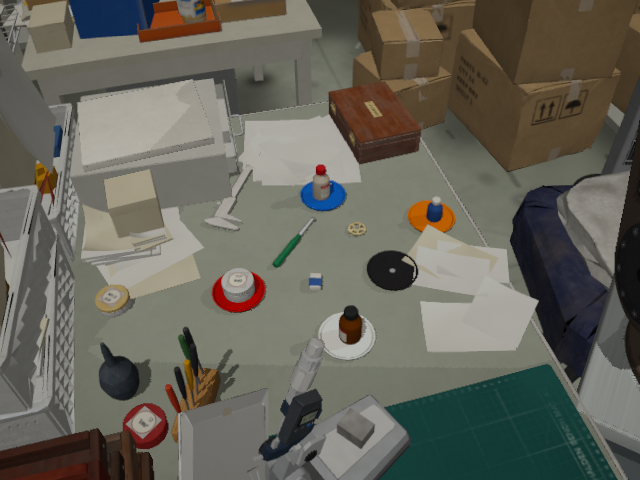

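The top view shows the dishes at about red (262,181) holding the tin, blue (382,184) the flux, orange (403,274) the ink, white (264,270) the oil, and black (334,271) empty. The screwdriver lies at (325,191). In the scene view the same dishes are at red (239,291), blue (324,195), orange (431,217), white (347,336) and black (392,270).

```bash
cat > h.py <<'E'
import numpy as np, cv2
def ray(c,uv):
    K=np.array([[c["fx"],0,c["cx"]],[0,c["fy"],c["cy"]],[0,0,1.]])
    p=cv2.undistortPoints(np.array([[uv]],float),K,np.array(c["D"],float))[0,0]
    T=c["cam_to_world"]; return T[:3,3],T[:3,:3]@np.array([p[0],p[1],1.])
def onz(c,uv,z):
    o,d=ray(c,uv); return o+d*(z-o[2])/d[2]
def tri(*cu):
    A=np.zeros((3,3));b=np.zeros(3)
    for c,uv in cu:
        o,d=ray(c,uv);d=d/np.linalg.norm(d);P=np.eye(3)-np.outer(d,d);A+=P;b+=P@o
    x=np.linalg.solve(A,b); return x
def proj(c,p):
    K=np.array([[c["fx"],0,c["cx"]],[0,c["fy"],c["cy"]],[0,0,1.]]);W=np.linalg.inv(c["cam_to_world"])
    return cv2.projectPoints(np.array([p],float),cv2.Rodrigues(W[:3,:3])[0],W[:3,3],K,np.array(c["D"],float))[0][0,0]
def cloud(c):
    K=np.array([[c["fx"],0,c["cx"]],[0,c["fy"],c["cy"]],[0,0,1.]])
    v,u=np.mgrid[:480,:640]; uv=np.stack([u,v],-1).reshape(-1,1,2).astype(float)
    p=cv2.undistortPoints(uv,K,np.array(c["D"],float)).reshape(480,640,2)
    z=c["z_map"]; P=np.dstack([p[...,0]*z,p[...,1]*z,z]); T=c["cam_to_world"]; return P@T[:3,:3].T+T[:3,3]
E
python3 - <<'E'
from h import *
C={n:dict(np.load(f"{n}0.npz")) for n in("top","scene")}
for k in C:
    for q in("fx","fy","cx","cy"):C[k][q]=float(C[k][q])
t,s=C["top"],C["scene"]
D=dict(red=((262,181),(239,291)),blue=((382,184),(324,195)),orange=((403,274),(431,217)),white=((264,270),(347,336)),black=((334,271),(392,270)))
O=dict(tin=((262,180),(239,280)),flux=((383,178),(321,169)),ink=((403,277),(434,202)),oil=((264,271),(350,312)))
for k,(a,b) in {**D,**O}.items():
    print(k,"tri",tri((t,a),(s,b)).round(4),"top@z6",onz(t,a,.006).round(4),"scene@z6",onz(s,b,.006).round(4))
ct=cloud(t); cs=cloud(s)
for k,(a,b) in {**D,**O}.items(): print(k,ct[a[1],a[0]].round(4),cs[b[1],b[0]].round(4))
m=(ct[...,0]>.3)&(ct[...,0]<.8)&(abs(ct[...,1])<.3); print(np.nanmax(ct[m][:,2]),"bench",ct[240,330],cs[300,300])
for n,c,a in(("top",t,(220,140,440,310)),("scene",s,(200,150,480,370))):
    im=c["frame"][a[1]:a[3],a[0]:a[2],::-1];f=800/im.shape[1]
    f=min(f,600/im.shape[0]);print(n,f);cv2.imwrite(f"pics/{n}c.png",cv2.resize(im,None,fx=f,fy=f,interpolation=cv2.INTER_CUBIC))
E
```

```text
red tri [0.6115 0.2104 0.0026] top@z6 [0.6118 0.2104 0.006 ] scene@z6 [0.6086 0.2122 0.006 ]
blue tri [ 0.6089 -0.0219  0.0041] top@z6 [ 0.6094 -0.0213  0.006 ] scene@z6 [ 0.6068 -0.0203  0.006 ]
orange tri [ 0.4366 -0.0637  0.0016] top@z6 [ 0.4375 -0.0628  0.006 ] scene@z6 [ 0.4345 -0.0596  0.006 ]
white tri [0.4408 0.202  0.0053] top@z6 [0.4405 0.2018 0.006 ] scene@z6 [0.4409 0.2026 0.006 ]
black tri [0.4408 0.0683 0.0036] top@z6 [0.441  0.0684 0.006 ] scene@z6 [0.4398 0.0702 0.006 ]
tin tri [0.6101 0.2073 0.0242] top@z6 [0.6138 0.2104 0.006 ] scene@z6 [0.6205 0.1958 0.006 ]
flux tri [ 0.6103 -0.0174  0.0615] top@z6 [ 0.6212 -0.0231  0.006 ] scene@z6 [ 0.6451 -0.0752  0.006 ]
ink tri [ 0.4328 -0.0576  0.0405] top@z6 [ 0.4318 -0.0628  0.006 ] scene@z6 [ 0.4441 -0.0943  0.006 ]
oil tri [0.4402 0.1955 0.0503] top@z6 [0.4386 0.2018 0.006 ] scene@z6 [0.4563 0.1663 0.006 ]
red [0.6076 0.2066 0.0295] [0.5966 0.2246 0.0268]
blue [ 0.603  -0.0176  0.042 ] [ 0.6017 -0.0118  0.0149]
orange [ 0.4381 -0.0569  0.0452] [ 0.4318 -0.0506  0.0149]
white [0.4412 0.194  0.0574] [0.4355 0.213  0.023 ]
black [0.441  0.0684 0.005 ] [0.4405 0.0683 0.0037]
tin [0.6099 0.207  0.0272] [0.6082 0.2087 0.0267]
flux [ 0.6101 -0.0171  0.0637] [ 0.6084 -0.0149  0.064 ]
ink [ 0.4327 -0.0571  0.0441] [ 0.4324 -0.0554  0.0425]
oil [0.4394 0.1936 0.0595] [0.438  0.202  0.0595]
0.8853603204443986 bench [ 0.50031213  0.07707692 -0.00254572] [5.28508566e-01 1.79103270e-01 3.48406884e-04]
top 3.5294117647058822
scene 2.727272727272727
```

View pics/topc.png

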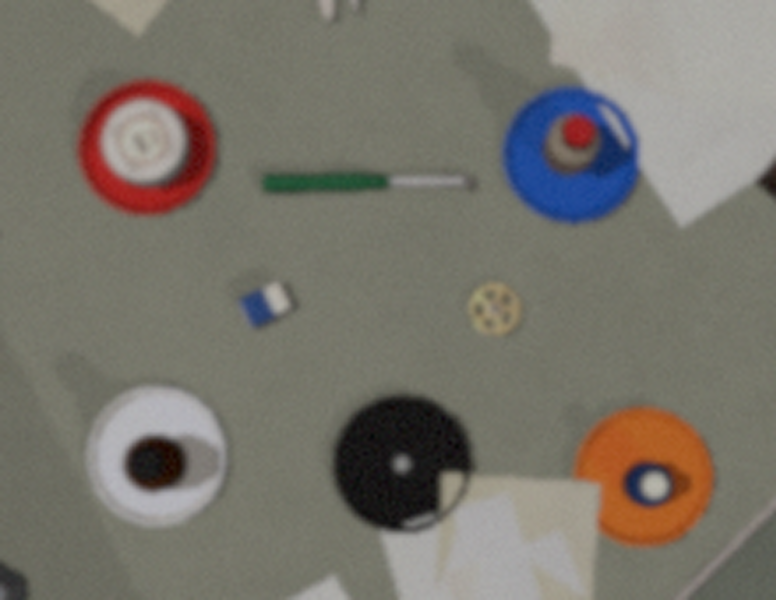

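View pics/scenec.png

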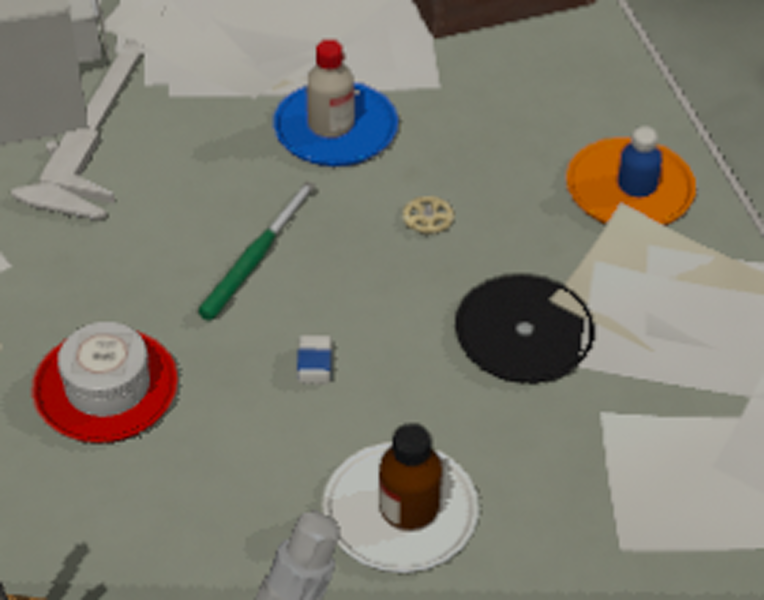

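The crops refine the rim centres: top red (261.9,181.7), blue (381.8,183.9), orange (402.8,274.9), white (264.8,269.2), black (333.9,271.2). The oil cap is off-centre in its dish, at top (263.9,271.2) and scene (351.1,310.2). Next I check the heights around the dishes before moving.

Run:
```python
from h import *
C={n:dict(np.load(f"{n}0.npz")) for n in("top","scene")}
for c in C.values():
    for q in("fx","fy","cx","cy"):c[q]=float(c[q])
t,s=C["top"],C["scene"]
D=dict(red=((261.9,181.7),(238.9,290.8)),blue=((381.8,183.9),(323.2,195.1)),orange=((402.8,274.9),(431.4,216.7)),white=((264.8,269.2),(347,335.2)),black=((333.9,271.2),(392.5,270.3)),oilcap=((263.9,271.2),(351.1,310.2)))
for k,(a,b) in D.items(): print(k,tri((t,a),(s,b)).round(4),onz(t,a,.006).round(4),onz(s,b,.006).round(4))
P=np.vstack([cloud(c)[c["z_map"]>0] for c in C.values()])
print("max height cm, cols y +.50..-.65 step .05")
for x in np.arange(.85,.1,-.05):
    row=[]
    for y in np.arange(.5,-.66,-.05):
        m=(abs(P[:,0]-x)<.025)&(abs(P[:,1]-y)<.025)
        row.append("%3d"%(100*P[m,2].max()) if m.sum()>3 else "  .")
    print("%.2f"%x,"".join(row))
# body cut fits
for n,(x,y),zl in (("tin",(.61,.208),(.012,.035)),("flux",(.609,-.017),(.01,.033)),("ink",(.433,-.057),(.01,.025)),("oil",(.4395,.197),(.01,.031))):
    Q=cloud(s)[s["z_map"]>0]; m=(np.hypot(Q[:,0]-x,Q[:,1]-y)<.027)&(Q[:,2]>zl[0])&(Q[:,2]<zl[1]); q=Q[m]
    R=dict(tin=.0225,flux=.014,ink=.012,oil=.015)[n]
    from scipy.optimize import least_squares
    f=least_squares(lambda p:np.hypot(q[:,0]-p[0],q[:,1]-p[1])-R,(x,y),loss="soft_l1",f_scale=.001); print(n,m.sum(),f.x.round(4))
```

```text
red [0.6105 0.2107 0.0038] [0.6104 0.2105 0.006 ] [0.6089 0.2119 0.006 ]
blue [ 0.6095 -0.0213  0.0039] [ 0.6096 -0.0209  0.006 ] [ 0.6079 -0.0195  0.006 ]
orange [ 0.4354 -0.0629  0.0035] [ 0.4358 -0.0624  0.006 ] [ 0.4343 -0.0606  0.006 ]
white [0.442  0.2005 0.0044] [0.442  0.2003 0.006 ] [0.4415 0.2015 0.006 ]
black [0.4402 0.0684 0.0034] [0.4406 0.0686 0.006 ] [0.4389 0.0704 0.006 ]
oilcap [0.4395 0.1949 0.054 ] [0.4382 0.2019 0.006 ] [0.4564 0.1629 0.006 ]
max height cm, cols y +.50..-.65 step .05
0.85  19 20 23 19 19  9 11 11 11 11 11 11  9  0  0  .  .  .  .  .  .  .  .  .
0.80  30 23 26 19 19 13 13 13 11 11 11 10  1  1  0  0  .  .  .  .  .  .  .  .
0.75  28 24 20 19  6 13 13 13 10 11  9  7  1  1  0  0  0  .  .  .  .  .  .-73
0.70  23 20 19  0  0  7  7  0  1  9  1  1  0  0  5  5  5  0  .  .  .  .-73-73
0.65  19 19 10  0  0  2  2  0  0  0  4  1  1  5  5  5  5  0  .  .  .-73-73-73
0.60  14  2  4  2  0  2  3  1  1  1  6  6  5  5  5  5  5  0  .  .-73-73-73-73
0.55  14  9 12 12  0  0  0  1  0  0  1  0  0  5  5  5  0  .  .-73-73-72-73-73
0.50  17  0  2  0  0  0  0  1  0  0  1  0  0  0  5  0  .  .-73-73-73-73-73-73
0.45  22 22 18 11  0  0  6  0  0  0  1  4  0  0  0  .  .-73-73-72-72-73-73-73
0.40  19 18 26 26  5  0  3  0  1  0  1  3  0  0  .  .-73-72-72-72-73-73-73-73
0.35   0  4 26 26  5  2  0  0  0  0  0  0  0  .  .-73-73-72-24-23-23-23-73-73
0.30   3  3  0  3  3  0  0  0  0  0  0  0  .  .-73-73-73-23-22-18-20-22-24-73
0.25   3  3  0  0  0  0  0  0  0  0 38  .  .-73-72-24-23-16-15-15-15-16-23  .
0.20   0  0  0  0  0  0  0  0 21 34 38  .  .-67-23-23-16-15-14-14-14-15-16-23
0.15   0  0  0  0  0  0  0 20 26 27  0  0  0  0-22-16-15-14-14-14-14-15-15-16
tin 837 [0.6113 0.209 ]
flux 178 [ 0.6123 -0.0203]
ink 124 [ 0.4327 -0.0626]
oil 211 [0.4387 0.1987]
```

The stand is at y > 0.33, clear of my route from the right. I'll move towards the dishes with yaw −90, so the fingers close along world x.

```bash
python3 drive.py '[[0,0,-0.04,0,0,-7],[-0.04,0.03,-0.08,0,0,-14],[-0.409,0.325,-0.093,0,0,-71.28],[-0.409,0.325,-0.093,0,0,-71.28],[-0.409,0.325,-0.093,0,0,-71.28],[-0.409,0.325,-0.093,0,0,-71.28],[-0.409,0.325,-0.093,0,0,-71.28],[-0.409,0.325,-0.093,0,0,-71.28],[-0.409,0.325,-0.093,0,0,-71.28],[-0.409,0.325,-0.093,0,0,-71.28],[-0.409,0.325,-0.093,0,0,-71.28],[-0.409,0.325,-0.093,0,0,-71.28]]' 0.088; python3 -c "
from plant import r, eyes, telemetry, workorder
print(telemetry.get_state())"
```

```text
time_s: 1.1
tcp_pos: [0.4602, -0.2603, 0.3156]
eef_rot: [-180.0, 0.0, -89.9]
contact_force: [1.3, -0.5, -0.4]
gripper_width: 0.0876
gripper_force: 0.0
{'time_s': 1.1, 'joints': array([-8.22722563e+00,  3.93296969e+00, -9.19739034e+00, -8.82352148e-03,
       -7.68687129e+01,  8.28414240e+00]), 'qd': array([ 53.55561299,   0.87388257,   4.31761499,   0.24986861,
        -3.29352417, -54.57883911]), 'joint_torque': array([-5.88015005e+00, -3.80125022e+01,  2.95133775e+01,  7.06067294e+00,
       -5.46119889e-03,  1.98877148e+00]), 'tcp_pos': array([ 0.46023284, -0.26028099,  0.31559866]), 'eef_rot': array([-1.79997845e+02,  8.36961706e-03, -8.99450876e+01]), 'contact_force': array([ 1.34461045, -0.47516387, -0.40358009]), 'moment': array([-0.11448151, -0.04972241, -0.04312756]), 'gripper_force': 0.0, 'gripper_width': 0.08755576414212944}
```

```bash
python3 drive.py '[[-0.4,0.01,0.1,0,0,0],[-0.4,0.01,0.1,0,0,0],[-0.4,0.01,0.1,0,0,0],[-0.4,0.01,0.1,0,0,0],[-0.4,0.01,0.1,0,0,0],[-0.4,0.01,0.1,0,0,0],[-0.4,0.01,0.1,0,0,0],[-0.4,0.01,0.1,0,0,0],[-0.4,0.01,0.1,0,0,0],[-0.4,0.01,0.1,0,0,0],[-0.4,0.01,0.1,0,0,0],[-0.4,0.01,0.1,0,0,0]]'; python3 drive.py '[[0,0,0,0,0,0],[0,0,0,0,0,0],[0,0,0,0,0,0]]'
python3 - <<'E'
from plant import r, eyes, telemetry, workorder
import cv2,numpy as np
c=eyes.capture("wrist"); cv2.imwrite("pics/w1.png",c["frame"][:,:,::-1]); np.savez("w1.npz",**c); print(c["fx"],c["cam_to_world"].round(3).tolist())
E
```

```text
time_s: 2.1
tcp_pos: [0.4491, 0.1392, 0.2146]
eef_rot: [179.9, -0.1, -89.8]
contact_force: [0.4, -0.5, -0.1]
gripper_width: 0.0878
gripper_force: 0.0
time_s: 2.35
tcp_pos: [0.4499, 0.1367, 0.2158]
eef_rot: [-180.0, 0.0, -90.1]
contact_force: [-0.2, -0.2, -1.0]
gripper_width: 0.0874
gripper_force: 0.0
424.6944476798214 [[-1.0, 0.003, 0.002, 0.45], [0.003, 0.966, 0.259, 0.067], [-0.001, 0.259, -0.966, 0.373], [0.0, 0.0, 0.0, 1.0]]
```

View pics/w1.png

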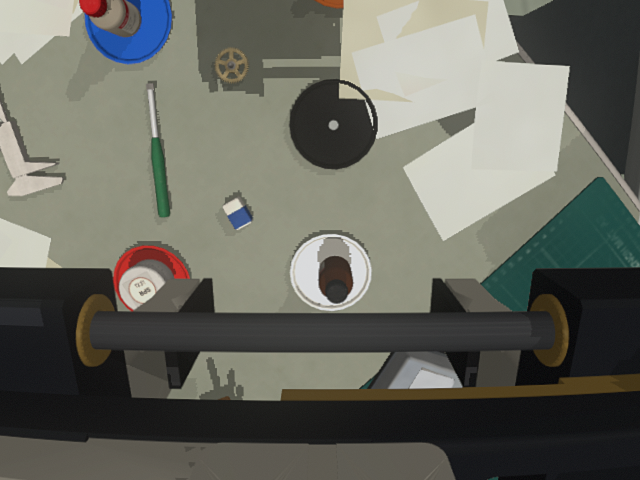

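The wrist view shows the black dish centre at (333,125), the white dish at (331,271), and the oil cap top at (338,293), with its base near (336,268).

```bash
cat >> h.py <<'E'
def load(f):
    c=dict(np.load(f))
    for q in("fx","fy","cx","cy"):c[q]=float(c[q])
    return c
def fitcyl(c,x,y,R,zl,rad=.027):
    from scipy.optimize import least_squares
    Q=cloud(c)[c["z_map"]>0]; m=(np.hypot(Q[:,0]-x,Q[:,1]-y)<rad)&(Q[:,2]>zl[0])&(Q[:,2]<zl[1]); q=Q[m]
    return m.sum(),least_squares(lambda p:np.hypot(q[:,0]-p[0],q[:,1]-p[1])-R,(x,y),loss="soft_l1",f_scale=.001).x.round(4)
E
python3 - <<'E'
from h import *
w,t,s=load("w1.npz"),load("top0.npz"),load("scene0.npz")
for n,p,z in(("black",(333,125),.006),("white",(331,271),.006),("oiltop",(338,293),.059)): print(n,onz(w,p,z).round(4))
print("black tri w,t",tri((w,(333,125)),(t,(333.9,271.2))), "oil tri w,s,t",tri((w,(338,293)),(s,(351.1,310.2)),(t,(263.9,271.2))))
print(fitcyl(w,.4395,.196,.015,(.01,.031)))
E
```

```text
black [0.4414 0.0692 0.006 ]
white [0.4429 0.1993 0.006 ]
oiltop [0.4383 0.1988 0.059 ]
black tri w,t [ 0.44039556  0.06896918 -0.02731431] oil tri w,s,t [0.43873268 0.19683333 0.05801612]
(np.int64(248), array([0.44  , 0.1994]))
```

```bash
python3 drive.py '[[-0.04,0.01,0.01,0,0,0],[-0.061,0.0105,0.04,0,0,0],[-0.061,0.0105,0.08,0,0,0],[-0.061,0.0105,0.12,0,0,0],[-0.061,0.0105,0.15,0,0,0],[-0.061,0.0105,0.175,0,0,0],[-0.061,0.0105,0.19,0,0,0],[-0.061,0.0105,0.2,0,0,0],[-0.061,0.0105,0.205,0,0,0],[-0.061,0.0105,0.205,0,0,0],[-0.061,0.0105,0.205,0,0,0]]'
```

```text
time_s: 3.32
tcp_pos: [0.4397, 0.1985, 0.0109]
eef_rot: [-180.0, 0.0, -90.0]
contact_force: [-0.7, 0.8, 0.7]
gripper_width: 0.0875
gripper_force: 0.0
```

Now close gently and let the fingers settle.

```bash
Z='[[0,0,0,0,0,0],[0,0,0,0,0,0],[0,0,0,0,0,0],[0,0,0,0,0,0],[0,0,0,0,0,0],[0,0,0,0,0,0],[0,0,0,0,0,0],[0,0,0,0,0,0],[0,0,0,0,0,0],[0,0,0,0,0,0]]' ; python3 drive.py '[[0,0,0,0,0,0],[0,0,0,0,0,0],[0,0,0,0,0,0],[0,0,0,0,0,0],[0,0,0,0,0,0],[0,0,0,0,0,0],[0,0,0,0,0,0],[0,0,0,0,0,0],[0,0,0,0,0,0],[0,0,0,0,0,0]]' 0.02 15
```

```text
time_s: 4.15
tcp_pos: [0.4392, 0.1986, 0.0105]
eef_rot: [180.0, -0.0, -90.0]
contact_force: [-0.6, 0.8, 0.7]
gripper_width: 0.0294
gripper_force: 15.0
```

```bash
python3 drive.py '[[0,0,-0.015,0,0,0],[0,0,-0.04,0,0,0],[0.02,0,-0.05,0,0,0],[0.05,0,-0.05,0,0,0],[0.085,0,-0.05,0,0,0],[0.11,0,-0.05,0,0,0],[0.125,-0.001,-0.05,0,0,0],[0.1295,-0.001,-0.045,0,0,0],[0.1295,-0.001,-0.025,0,0,0],[0.1295,-0.001,-0.01,0,0,0],[0.1295,-0.001,-0.003,0,0,0],[0.1295,-0.001,-0.001,0,0,0]]'; python3 drive.py '[[0,0,0,0,0,0],[0,0,0.001,0,0,0],[0,0,0.001,0,0,0]]'
```

```text
time_s: 5.15
tcp_pos: [0.4394, 0.0688, 0.0103]
eef_rot: [179.8, -0.1, -90.0]
contact_force: [-7.6, -1.3, 19.6]
gripper_width: 0.0293
gripper_force: 15.0
time_s: 5.4
tcp_pos: [0.4406, 0.0697, 0.0107]
eef_rot: [-180.0, 0.0, -90.0]
contact_force: [0.8, -0.4, -1.3]
gripper_width: 0.0289
gripper_force: 15.0
```

```bash
python3 drive.py '[[0,0,0,0,0,0],[0,0,0,0,0,0],[0,0,0,0,0,0],[0,0,0,0,0,0],[0,0,0,0,0,0],[0,0,-0.02,0,0,0],[0,0,-0.06,0,0,0],[0,0,-0.1,0,0,0],[0,0,-0.13,0,0,0]]' 0.088; python3 drive.py '[[-0.01,-0.02,-0.03,0,0,0],[-0.03,-0.05,-0.05,0,0,0],[-0.045,-0.085,-0.06,0,0,0],[-0.06,-0.12,-0.06,0,0,0],[-0.07,-0.15,-0.06,0,0,0],[-0.0775,-0.17,-0.06,0,0,0],[-0.0775,-0.17,-0.06,0,0,0],[-0.0775,-0.17,-0.06,0,0,0],[-0.0775,-0.17,-0.06,0,0,0]]';python3 - <<'E'
from plant import r, eyes, telemetry, workorder
import cv2,numpy as np
for n in("wrist","scene"):
    c=eyes.capture(n); np.savez(n[0]+"2.npz",**c); cv2.imwrite(f"pics/{n[0]}2.png",c["frame"][:,:,::-1])
E
```

```text
time_s: 6.15
tcp_pos: [0.4407, 0.0692, 0.1434]
eef_rot: [-179.9, 0.0, -90.0]
contact_force: [0.6, 0.4, -0.7]
gripper_width: 0.0835
gripper_force: 0.0
time_s: 6.9
tcp_pos: [0.6096, 0.1464, 0.1999]
eef_rot: [179.9, -0.0, -90.0]
contact_force: [-1.2, -0.8, -0.1]
gripper_width: 0.0878
gripper_force: 0.0
```

View pics/w2.png

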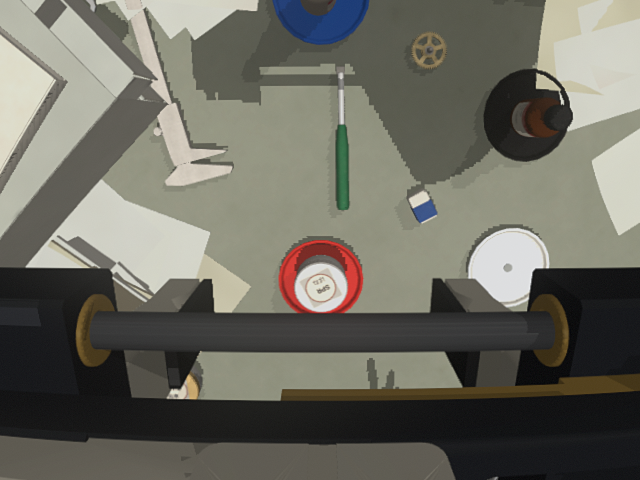

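The oil bottle stands upright in the black dish at (535,118). The tin's lid is centred at (321,288), the red dish at (320,277), and the empty white dish at (508,267).

Run:
```python
from h import *
w,t,s=load("w2.npz"),load("top0.npz"),load("s2.npz")
print("red",onz(w,(320,277),.006),"white",onz(w,(508,267),.006), "white floor ctr w/top tri")
print("tin",onz(w,(321,288),.027),tri((w,(321,288)),(t,(261.0,179.7))))
print(fitcyl(s,.4405,.07,.015,(.01,.031)), fitcyl(s,.61,.209,.0225,(.012,.032),.03))
Q=cloud(w);
for x,y in((.61,.209),(.4405,.07)):
    q=Q[(np.hypot(Q[...,0]-x,Q[...,1]-y)<.03)];z=q[:,2].max();print(z,q[q[:,2]>z-.004].mean(0))
```

```text
red [0.61219373 0.20857242 0.006     ] white [0.44450858 0.20017373 0.006     ] white floor ctr w/top tri
tin [0.61128977 0.21047779 0.027     ] [0.61069644 0.20908142 0.0291766 ]
(np.int64(203), array([0.4405, 0.0694])) (np.int64(836), array([0.6114, 0.2092]))
0.028911794187200024 [0.61203086 0.20950291 0.02666749]
0.061130371219838275 [0.44210554 0.07069866 0.05888895]
```

```bash
python3 drive.py '[[-0.03,-0.001,0.02,0,0,0],[-0.063,-0.001,0.05,0,0,0],[-0.063,-0.001,0.09,0,0,0],[-0.063,-0.001,0.125,0,0,0],[-0.063,-0.001,0.155,0,0,0],[-0.063,-0.001,0.175,0,0,0],[-0.063,-0.001,0.185,0,0,0],[-0.063,-0.001,0.189,0,0,0],[-0.063,-0.001,0.189,0,0,0]]'; python3 drive.py '[[0,0,0,0,0,0],[0,0,0,0,0,0],[0,0,0,0,0,0],[0,0,0,0,0,0],[0,0,0,0,0,0],[0,0,0,0,0,0],[0,0,0,0,0,0],[0,0,0,0,0,0]]' 0.035 20
```

```text
time_s: 7.75
tcp_pos: [0.6111, 0.2096, 0.0117]
eef_rot: [180.0, -0.0, -90.0]
contact_force: [-0.1, -0.3, 0.0]
gripper_width: 0.0882
gripper_force: 0.0
time_s: 8.42
tcp_pos: [0.6113, 0.2097, 0.0117]
eef_rot: [-180.0, 0.0, -90.0]
contact_force: [-0.1, -0.4, 2.2]
gripper_width: 0.0449
gripper_force: 20.0
```

```bash
python3 drive.py '[[0,0,-0.015,0,0,0],[0,0,-0.04,0,0,0],[0,0.02,-0.05,0,0,0],[0.005,0.05,-0.05,0,0,0],[0.008,0.085,-0.05,0,0,0],[0.0095,0.12,-0.05,0,0,0],[0.0095,0.15,-0.05,0,0,0],[0.0095,0.168,-0.045,0,0,0],[0.0095,0.168,-0.025,0,0,0],[0.0095,0.168,-0.01,0,0,0],[0.0095,0.168,-0.003,0,0,0],[0.0095,0.168,-0.001,0,0,0]]'; python3 drive.py '[[0,0,0,0,0,0],[0,0,0.001,0,0,0],[0,0,0.001,0,0,0]]'; python3 drive.py '[[0,0,0,0,0,0],[0,0,0,0,0,0],[0,0,0,0,0,0],[0,0,0,0,0,0],[0,0,0,0,0,0],[0,0,-0.02,0,0,0],[0,0,-0.06,0,0,0],[0,0,-0.1,0,0,0],[0,0,-0.13,0,0,0],[0,0,-0.13,0,0,0]]' 0.088
```

```text
time_s: 9.42
tcp_pos: [0.4425, 0.1996, 0.0115]
eef_rot: [179.9, -0.1, -90.0]
contact_force: [-9.2, 0.2, 17.7]
gripper_width: 0.0449
gripper_force: 20.0
time_s: 9.67
tcp_pos: [0.4438, 0.2004, 0.0118]
eef_rot: [-180.0, 0.0, -90.0]
contact_force: [0.2, 0.2, -0.2]
gripper_width: 0.0444
gripper_force: 20.0
time_s: 10.5
tcp_pos: [0.4462, 0.2025, 0.148]
eef_rot: [-179.5, 0.4, -89.9]
contact_force: [0.3, 0.2, -0.3]
gripper_width: 0.0873
gripper_force: 0.0
```

```bash
python3 drive.py '[[0.01,0,-0.03,0,0,0],[0.04,-0.02,-0.055,0,0,0],[0.075,-0.04,-0.055,0,0,0],[0.11,-0.06,-0.055,0,0,0],[0.145,-0.085,-0.055,0,0,0],[0.18,-0.105,-0.055,0,0,0],[0.215,-0.13,-0.055,0,0,0],[0.25,-0.15,-0.055,0,0,0],[0.27,-0.163,-0.055,0,0,0],[0.28,-0.1665,-0.055,0,0,0],[0.28,-0.1665,-0.055,0,0,0],[0.28,-0.1665,-0.055,0,0,0]]';python3 - <<'E'
from plant import r, eyes, telemetry, workorder
import cv2,numpy as np
for n in("wrist","scene"):
    c=eyes.capture(n); np.savez(n[0]+"3.npz",**c); cv2.imwrite(f"pics/{n[0]}3.png",c["frame"][:,:,::-1])
E
```

```text
time_s: 11.5
tcp_pos: [0.6093, -0.0801, 0.1959]
eef_rot: [179.9, 0.0, -90.1]
contact_force: [-0.1, 1.0, 0.4]
gripper_width: 0.0877
gripper_force: 0.0
```

View pics/w3.png

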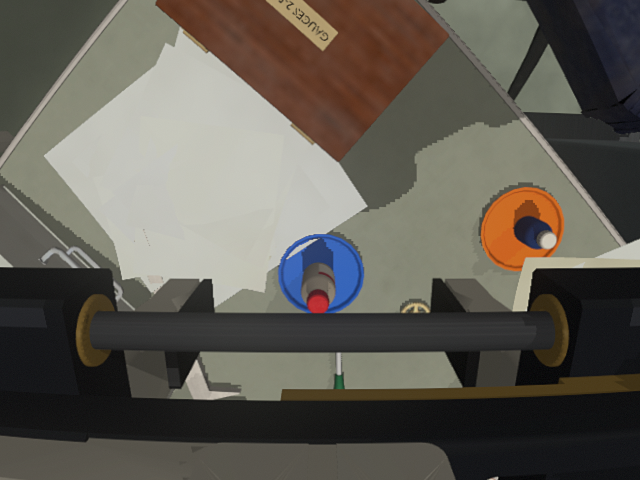

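The flux cap is at (317,303), the blue dish centre at (321,275), the orange dish at (522,229), and the ink cap at (547,241).

Run:
```python
from h import *
w,t,s=load("w3.npz"),load("top0.npz"),load("s3.npz")
print("blue",onz(w,(321,275),.006),"orange",onz(w,(522,229),.006))
print("flux",onz(w,(317,303),.064),tri((w,(317,303)),(t,(383.5,177.4)),(s,(320.8,168))))
print("ink",onz(w,(547,241),.043),tri((w,(547,241)),(t,(405,277.4)),(s,(436,200))))
for n,x,y,R,zl in(("flux",.61,-.018,.014,(.01,.033)),("ink",.433,-.06,.012,(.01,.023)),("tin",.4435,.2005,.0225,(.012,.03)),("oil",.4405,.07,.015,(.01,.03))):
    print(n,fitcyl(s,x,y,R,zl,R+.01),fitcyl(w,x,y,R,zl,R+.01) if n in("flux","ink") else "")
```

```text
blue [ 0.61108084 -0.02111881  0.006     ] orange [ 0.43758425 -0.06193213  0.006     ]
flux [ 0.61395213 -0.02058566  0.064     ] [ 0.61250026 -0.01911428  0.06095058]
ink [ 0.43427339 -0.06158719  0.043     ] [ 0.4322607  -0.061361    0.04131801]
flux (np.int64(179), array([ 0.6122, -0.0203])) (np.int64(295), array([ 0.6138, -0.0191]))
ink (np.int64(96), array([ 0.4329, -0.0629])) (np.int64(229), array([ 0.4331, -0.0621]))
tin (np.int64(979), array([0.4439, 0.1998])) 
oil (np.int64(198), array([0.4406, 0.0695]))
```

Run:
```python
from h import *
for f in("w3.npz","s3.npz","top0.npz"):
    c=load(f);Q=cloud(c)
    for x0,x1 in((.65,.69),(.53,.575)):
        m=(c["z_map"]>0)&(Q[...,0]>x0)&(Q[...,0]<x1)&(abs(Q[...,1]+.02)<.013); print(f,x0,m.sum(),np.percentile(Q[m][:,2],[5,50,95,100]).round(4) if m.sum() else "")
```

```text
w3.npz 0.65 1250 [-0.0013  0.0074  0.0104  0.0123]
w3.npz 0.53 1359 [-0.0021 -0.0008  0.0004  0.0068]
s3.npz 0.65 318 [-0.0014  0.0049  0.0115  0.0134]
s3.npz 0.53 331 [-0.0018  0.0001  0.0027  0.0079]
top0.npz 0.65 285 [-0.0025  0.0062  0.0104  0.0134]
top0.npz 0.53 319 [-0.0038 -0.0011  0.0016  0.008 ]
```

The papers beside the blue dish are about 10 mm thick, so I'll grip the flux at TCP z ≈ 0.016 with a narrower opening.

```bash
python3 drive.py '[[-0.03,-0.002,0.02,0,0,0],[-0.06,-0.0035,0.05,0,0,0],[-0.06,-0.0035,0.09,0,0,0],[-0.06,-0.0035,0.125,0,0,0],[-0.06,-0.0035,0.155,0,0,0],[-0.06,-0.0035,0.17,0,0,0],[-0.06,-0.0035,0.178,0,0,0],[-0.06,-0.0035,0.18,0,0,0],[-0.06,-0.0035,0.18,0,0,0]]' 0.06; python3 drive.py '[[0,0,0,0,0,0],[0,0,0,0,0,0],[0,0,0,0,0,0],[0,0,0,0,0,0],[0,0,0,0,0,0],[0,0,0,0,0,0],[0,0,0,0,0,0],[0,0,0,0,0,0]]' 0.018 15
```

```text
time_s: 12.35
tcp_pos: [0.6135, -0.019, 0.0171]
eef_rot: [-180.0, -0.0, -89.9]
contact_force: [-0.0, 0.3, 0.5]
gripper_width: 0.0599
gripper_force: 0.0
time_s: 13.02
tcp_pos: [0.6134, -0.0199, 0.0169]
eef_rot: [-180.0, -0.0, -90.0]
contact_force: [-1.3, -0.2, 4.9]
gripper_width: 0.027
gripper_force: 15.0
```

```bash
python3 drive.py '[[0,0,-0.015,0,0,0],[0,0,-0.045,0,0,0],[-0.02,0,-0.06,0,0,0],[-0.05,0,-0.06,0,0,0],[-0.085,0,-0.06,0,0,0],[-0.12,0.001,-0.06,0,0,0],[-0.155,0.002,-0.06,0,0,0],[-0.19,0.0025,-0.06,0,0,0],[-0.215,0.0025,-0.06,0,0,0],[-0.2297,0.0025,-0.055,0,0,0],[-0.2297,0.0025,-0.035,0,0,0],[-0.2297,0.0025,-0.015,0,0,0]]'; python3 drive.py '[[0,0,0.008,0,0,0],[0,0,0.013,0,0,0],[0,0,0.0145,0,0,0],[0,0,0.015,0,0,0],[0,0,0.015,0,0,0]]'; python3 drive.py '[[0,0,0,0,0,0],[0,0,0,0,0,0],[0,0,0,0,0,0],[0,0,0,0,0,0],[0,0,0,0,0,0],[0,0,-0.02,0,0,0],[0,0,-0.06,0,0,0],[0,0,-0.1,0,0,0],[0,0,-0.13,0,0,0],[0,0,-0.13,0,0,0]]' 0.07
```

```text
time_s: 14.02
tcp_pos: [0.6112, 0.2114, 0.0314]
eef_rot: [-179.9, 0.1, -89.9]
contact_force: [-0.4, -0.8, -0.6]
gripper_width: 0.0275
gripper_force: 15.0
time_s: 14.43
tcp_pos: [0.6112, 0.2096, 0.0169]
eef_rot: [-180.0, 0.0, -90.0]
contact_force: [-0.2, -0.1, -0.5]
gripper_width: 0.0274
gripper_force: 15.0
time_s: 15.27
tcp_pos: [0.6144, 0.2116, 0.1545]
eef_rot: [-179.4, 0.3, -89.9]
contact_force: [0.9, 0.5, 0.6]
gripper_width: 0.0696
gripper_force: 0.0
```

```bash
python3 drive.py '[[0.02,0.01,0,0,0,0],[0.05,0.03,0,0,0,0],[0.08,0.05,0,0,0,0],[0.11,0.07,0,0,0,0],[0.145,0.095,0,0,0,0],[0.175,0.115,0,0,0,0],[0.205,0.135,0,0,0,0],[0.235,0.155,0,0,0,0],[0.26,0.17,0,0,0,0],[0.2717,0.178,0,0,0,0],[0.2717,0.178,0,0,0,0],[0.2717,0.178,0,0,0,0]]';python3 - <<'E'
from plant import r, eyes, telemetry, workorder
from h import *
for n in("wrist","scene"):
    c=eyes.capture(n); np.savez(n[0]+"4.npz",**c)
s=load("s4.npz")
for n,x,y,R,zl in(("flux",.611,.21,.014,(.01,.033)),("ink",.433,-.06,.012,(.01,.023))): print(n,fitcyl(s,x,y,R,zl,R+.01))
cv2.imwrite("pics/s4.png",s["frame"][:,:,::-1])
t=load("s3.npz");Q=cloud(t)
for x0,x1 in((.475,.50),(.365,.39)):
    m=(t["z_map"]>0)&(Q[...,0]>x0)&(Q[...,0]<x1)&(abs(Q[...,1]+.062)<.013); print(x0,m.sum(),np.percentile(Q[m][:,2],[5,50,95,100]).round(4))
E
```

```text
time_s: 16.27
tcp_pos: [0.4329, -0.0622, 0.1469]
eef_rot: [-179.9, 0.0, -90.1]
contact_force: [1.3, 0.2, 0.7]
gripper_width: 0.0704
gripper_force: 0.0
flux (np.int64(217), array([0.6116, 0.2097]))
ink (np.int64(100), array([ 0.4326, -0.0627]))
0.475 168 [-0.0018 -0.0001  0.0017  0.0033]
0.365 189 [-0.0019  0.      0.0017  0.0026]
```

View pics/s4.png

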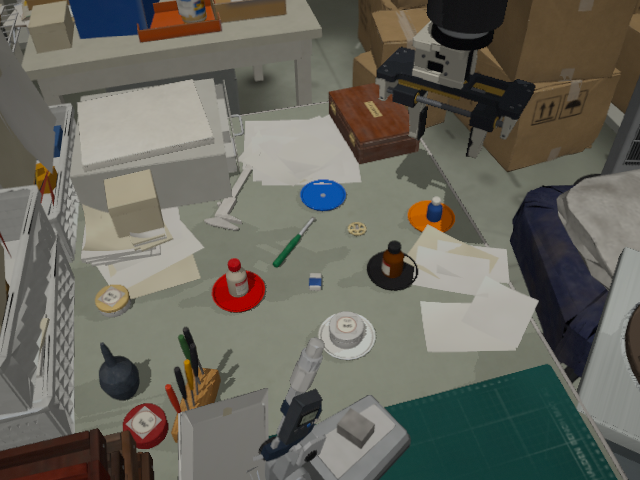

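The flux stands in the red dish (237,288), the tin in the white (347,333), the oil in the black, and the ink is still in the orange (434,213). The gripper is above the ink, and the bench there is clear.

```bash
python3 drive.py '[[0,0,0.03,0,0,0],[0,0,0.07,0,0,0],[0,0,0.1,0,0,0],[0,0,0.12,0,0,0],[0,0,0.132,0,0,0],[0,0,0.137,0,0,0],[0,0,0.137,0,0,0]]' 0.07; python3 drive.py '[[0,0,0,0,0,0],[0,0,0,0,0,0],[0,0,0,0,0,0],[0,0,0,0,0,0],[0,0,0,0,0,0],[0,0,0,0,0,0],[0,0,0,0,0,0],[0,0,0,0,0,0]]' 0.015 12
```

```text
time_s: 16.95
tcp_pos: [0.4326, -0.0614, 0.0083]
eef_rot: [179.8, -0.1, -89.9]
contact_force: [0.8, 0.0, 0.6]
gripper_width: 0.07
gripper_force: 0.0
time_s: 17.62
tcp_pos: [0.4328, -0.0619, 0.0096]
eef_rot: [-180.0, 0.0, -90.0]
contact_force: [0.1, 0.3, 2.0]
gripper_width: 0.0232
gripper_force: 12.0
```

```bash
python3 drive.py '[[0,0,-0.015,0,0,0],[0,0,-0.045,0,0,0],[-0.005,-0.02,-0.06,0,0,0],[-0.01,-0.05,-0.06,0,0,0],[-0.02,-0.085,-0.06,0,0,0],[-0.03,-0.12,-0.06,0,0,0],[-0.04,-0.155,-0.06,0,0,0],[-0.041,-0.173,-0.06,0,0,0],[-0.041,-0.1777,-0.055,0,0,0],[-0.041,-0.1777,-0.035,0,0,0],[-0.041,-0.1777,-0.015,0,0,0],[-0.041,-0.1777,-0.007,0,0,0]]'; python3 drive.py '[[0,0,0.004,0,0,0],[0,0,0.0065,0,0,0],[0,0,0.007,0,0,0],[0,0,0.007,0,0,0]]'; python3 drive.py '[[0,0,0,0,0,0],[0,0,0,0,0,0],[0,0,0,0,0,0],[0,0,-0.01,0,0,0],[0,0,-0.03,0,0,0],[0,0,-0.06,0,0,0],[0,0,-0.1,0,0,0],[0,0,-0.13,0,0,0],[0,0,-0.137,0,0,0],[0,0,-0.137,0,0,0]]' 0.042
```

```text
time_s: 18.62
tcp_pos: [0.6082, -0.0213, 0.0136]
eef_rot: [179.8, -0.0, -90.1]
contact_force: [-1.3, -0.2, -1.5]
gripper_width: 0.0232
gripper_force: 12.0
time_s: 18.95
tcp_pos: [0.611, -0.0207, 0.0104]
eef_rot: [-179.9, 0.0, -90.0]
contact_force: [0.4, 0.2, -0.5]
gripper_width: 0.0236
gripper_force: 12.0
time_s: 19.78
tcp_pos: [0.6124, -0.0205, 0.1509]
eef_rot: [-179.6, 0.1, -90.0]
contact_force: [0.9, -0.8, -0.0]
gripper_width: 0.042
gripper_force: 0.0
```

```bash
python3 drive.py '[[-0.01,0.02,0,0,0,0],[-0.025,0.05,0,0,0,0],[-0.045,0.085,0,0,0,0],[-0.06,0.115,0,0,0,0],[-0.075,0.145,0,0,0,0],[-0.087,0.163,0,0,0,0],[-0.0905,0.17,0,0,0,0],[-0.0905,0.17,0.02,0,0,0],[-0.0905,0.17,0.06,0,0,0],[-0.0905,0.17,0.09,0,0,0],[-0.0905,0.17,0.115,0,0,0],[-0.0905,0.17,0.125,0,0,0]]' 0.07;  python3 drive.py '[[0,0,0.006,0,0,0],[0,0,0.011,0,0,0],[0,0,0.011,0,0,0]]'; python3 drive.py '[[0,0,0,0,0,0],[0,0,0,0,0,0],[0,0,0,0,0,0],[0,0,0,0,0,0],[0,0,0,0,0,0],[0,0,0,0,0,0],[0,0,0,0,0,0],[0,0,0,0,0,0]]' 0.02 15
```

```text
time_s: 20.78
tcp_pos: [0.4385, 0.0683, 0.0181]
eef_rot: [179.7, -0.1, -90.0]
contact_force: [-0.5, 0.2, 0.7]
gripper_width: 0.0701
gripper_force: 0.0
time_s: 21.03
tcp_pos: [0.4404, 0.0695, 0.0099]
eef_rot: [179.9, -0.0, -90.0]
contact_force: [-0.5, -1.2, 0.9]
gripper_width: 0.0696
gripper_force: 0.0
time_s: 21.7
tcp_pos: [0.4405, 0.0698, 0.0107]
eef_rot: [-180.0, 0.0, -90.0]
contact_force: [-2.1, 1.4, 3.6]
gripper_width: 0.0287
gripper_force: 15.0
```

```bash
python3 drive.py '[[0,0,-0.015,0,0,0],[0,0,-0.04,0,0,0],[0.02,0,-0.05,0,0,0],[0.05,0.002,-0.05,0,0,0],[0.085,0.003,-0.05,0,0,0],[0.11,0.0045,-0.05,0,0,0],[0.127,0.0045,-0.05,0,0,0],[0.1315,0.0045,-0.045,0,0,0],[0.1315,0.0045,-0.025,0,0,0],[0.1315,0.0045,-0.013,0,0,0],[0.1315,0.0045,-0.006,0,0,0]]'; python3 drive.py '[[0,0,0.004,0,0,0],[0,0,0.0055,0,0,0],[0,0,0.006,0,0,0],[0,0,0.006,0,0,0]]'; python3 drive.py '[[0,0,0,0,0,0],[0,0,0,0,0,0],[0,0,0,0,0,0],[0,0,0,0,0,0],[0,0,-0.015,0,0,0],[0,0,-0.05,0,0,0],[0,0,-0.09,0,0,0],[0,0,-0.13,0,0,0],[0,0,-0.16,0,0,0],[0,0,-0.16,0,0,0],[0,0,-0.16,0,0,0]]' 0.07
python3 - <<'E'
from plant import r, eyes, telemetry, workorder
from h import *
for n in("top","scene"):
    c=eyes.capture(n); np.savez(n[0]+"5.npz",**c)
s=load("s5.npz")
for n,x,y,R,zl,d in(("flux",.611,.21,.014,(.01,.033),(.6108,.2105)),("ink",.611,-.021,.012,(.01,.023),(.6103,-.021)),("tin",.443,.2,.0225,(.012,.03),(.4425,.2003)),("oil",.436,-.062,.015,(.01,.03),(.436,-.062))):
    k,p=fitcyl(s,x,y,R,zl,R+.01); print(n,k,p,(np.hypot(*(p-d))*1e3).round(1),"mm off")
cv2.imwrite("pics/s5.png",cv2.resize(s["frame"][140:380,190:510,::-1],None,fx=2.5,fy=2.5))
E
```

```text
time_s: 22.62
tcp_pos: [0.4351, -0.062, 0.0151]
eef_rot: [179.9, -0.0, -90.0]
contact_force: [-1.0, -0.6, -1.1]
gripper_width: 0.0292
gripper_force: 15.0
time_s: 22.95
tcp_pos: [0.4359, -0.0616, 0.0108]
eef_rot: [180.0, -0.0, -90.0]
contact_force: [0.2, -0.8, -0.6]
gripper_width: 0.0293
gripper_force: 15.0
time_s: 23.87
tcp_pos: [0.4371, -0.0614, 0.1725]
eef_rot: [-179.7, 0.1, -90.0]
contact_force: [-0.4, -0.1, -0.5]
gripper_width: 0.0696
gripper_force: 0.0
flux 221 [0.6116 0.2097] 1.1 mm off
ink 86 [ 0.6111 -0.0222] 1.4 mm off
tin 978 [0.444  0.1999] 1.6 mm off
oil 184 [ 0.4371 -0.0613] 1.3 mm off
```

View pics/s5.png

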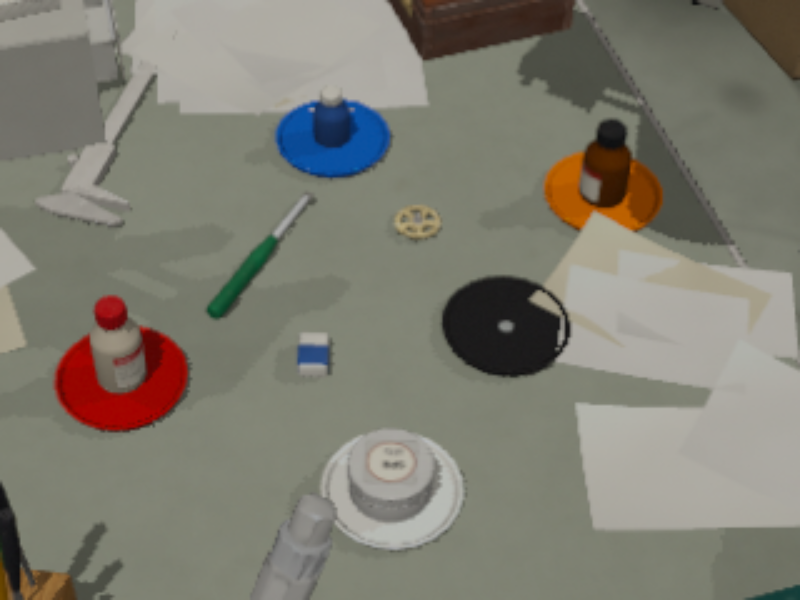

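All four stand upright near the centres of their own dishes: flux (120,360), ink (332,120), oil (605,170), tin (391,480). The screwdriver hasn't moved, and the gripper is clear. Handing in.

```bash
python3 drive.py '[[0,0,0,0,0,0],[0,0,0,0,0,0],[0,0,0,0,0,0],[0,0,0,0,0,0]]'; python3 -c "
from plant import r, eyes, telemetry, workorder
print(workorder.close_job())"
```

```text
time_s: 24.3
tcp_pos: [0.4357, -0.0619, 0.1698]
eef_rot: [179.9, -0.0, -90.0]
contact_force: [0.4, 0.2, -1.0]
gripper_width: 0.0702
gripper_force: 0.0
the job is handed in; nothing more can be done
None
```

I put all four supplies upright in their own dishes, each measured within about 2 mm of centre, left the screwdriver where it lay, and handed the job in at about 24 s; no verdict was shown.

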